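# Index the chocolate cake's turntable to the green hole

## Task

On the cake stall, turn the chocolate cake's stand to its next serving position: pull its red spring knob straight up until the pin is out of its hole, swing the knob round to the neighbouring hole with the green ring, and let go so that the pin snaps fully down into it. Leave the lemon cake's stand as it is.

Things in the scene. Friction and masses are not known exactly. Their poses are not given: they have to be found in the camera images.
- choc_stand: Fixed base of the chocolate cake's turntable (dark brown cake 160 mm wide, to 112 mm high, red cherries). Origin: on the upright turning axis, at table level; z up; -x points along the middle of the aluminium quadrant (top 30 mm up) with three holes at 140 mm radius: the bare middle one, where the pin starts, and one 0.60 rad to each side. The plate turns freely with the knob once the pin is out.
- choc_knob (a point): Centre of the red upright knob (cylinder 28 mm across, 42 mm tall) on the chocolate stand's arm, 140 mm from the axis; 88 mm above the table with the pin down, knob top 104, underside 62, collar below to 58. Knob and pin lift straight up at most 32 mm against a spring (5 N, 7.5 N at 25 mm); lifted 18 mm the pin clears the quadrant; let go, it snaps down.
- green_ring: Flat bright green ring, 47 mm across, 3 mm thick, on the quadrant round the hole to use, left or right of the middle hole. Origin: its centre, that is the hole's centre. The hole is 16 mm wide, countersunk to 32 mm, so the 10 mm pin let go within 10 mm of its centre slides home. The hole on the other side has a white ring and is wrong.
- lemon_knob (a point): Centre of the red knob of the other, equal stand, which carries the pale yellow lemon cake with cream top: leave it alone.

How it is judged:
By the outcome, as a careful person would: the job done as asked, in the order asked, and still so for the second after the job is handed in, with the robot touching nothing.
It also fails if it takes over 32 s, if anything falls off the work surface, if the arm or the gripper's body presses on something with over 40 N, if the wrist force passes 120 N, or if a joint passes its speed limit or range.

## Robot

A 6-joint arm with a two-finger parallel gripper is mounted at the origin on the work surface. World frame = base frame: x ahead of the robot, y to its left, z up, the work surface at z = 0. Lengths are in m, angles in rad, forces in N, time in s.
With the tool pointing down it reaches from about 0.375 to 0.9 m from the base axis. Payload 3.1 kg.
Tool frame: the origin (TCP) lies between the finger pads; the fingertips stand 8 mm ahead of it and the grasp point (between the pads) lies 11 mm behind it; z points along the fingers, y is the line along which they close (so a half turn about z gives the same grasp; the last joint's range is limited). The gripper opens to 87 mm and grips with 3 to 60 N. Pads are 19 mm wide; open, the fingers measure 117 mm over their backs; the gripper's body (75 mm by 190 mm) begins 51 mm behind the grasp point.
Start: joints at [-1.357, 0.527, 1.433, -0, 1.181, -0.178], TCP at [0.239, -0.578, 0.195] pointing down, gripper open.
Joint ranges: [-3.08, 3.08], [-0.75, 2.2], [0.22, 2.44], [-1.43, 4.57], [0, 2.65], [-2.85, 2.85]. Speed limits (rad/s): [2.79, 2.79, 3.14, 3.14, 3.14, 3.14].

## Interface

Orientations are given as a rotation vector (axis times angle).
In Python, from station import robot gives the robot as it stands.
- The arm moves only by the tool jog_arm, never from a script. Its argument "rows" is a list that holds one entry, the list of rows, each a list of 4 numbers: the shift along the tool's x, y, z in mm, then the turn about the tool's z in rad. A call has 1 to 8 rows; each row is the pose to reach, as a shift and turn from the pose commanded when the call began, along the tool's axes at that moment; what a row does not reach only later rows make up. A row lasts 1/8 s, in which the tool goes at most 62.5 mm and 10.7 degrees, less where a joint would pass 70% of its speed; a pose out of reach is approached as far as the arm can. A call with a gripper value outside its range is refused whole. "gripper" is the finger opening in mm, from 0 to 87, set as the call begins (left out, the last holds). The fingers move at their own pace and stop on an object; the grip force is fixed at half the most. Time passes only in rows, so rows that repeat a pose let the fingers close. It gives the time, the measured TCP pose, the force, the opening and the grip force at its end, in the units of the state.
- robot.get_state(): the state, without advancing time (a new reading comes with each control period).
- robot.camera(name): name is "scene" or "top" or "wrist"; returns the picture (480x640x3 uint8, red, green, blue); there is no depth.
- robot.camera_model(name): a dict with "fov_y" (degrees; the focal length in pixels is half the picture's height over the tangent of half this angle, whatever the lens; pixels are square), "cx", "cy" (the principal point, pixels), "R" (3x3) and "t" (3): a world point X has camera coordinates R X + t. Camera axes: x right, y down, z forward; pixel columns grow to the right and rows downward; lengths in m; the calibration is good to about 2 mm. The wrist camera is an equidistant fisheye: a pixel r from the principal point sees the ray r / f radians off the axis. A picture is of the moment at which its call begins: read the wrist's pose just before it. camera_model takes no time and is no camera call; for the wrist camera it gives the pose at the moment of the call.
- robot.sign_off(): hands the job in; it is judged then, once.
The state is a dict: "t": time; "joint_pos": joint angles; "joint_vel": joint speeds; "joint_torque": joint torques, N m; "eef_pos": TCP position; "ee_rot": TCP orientation; "ft_force": force on the tool from outside, world axes, zero at the start; "torque": the same for the moment, N m; "grip_width": finger opening in m; "gripper_force": force on a finger pad.
Only numpy, scipy, OpenCV 4.12 (cv2) and the standard library are available. Lean on these libraries where they do the work, as an engineer would, in place of code of your own. Each camera call takes 0.05 s, during which the arm holds its last target. There are 200 camera calls.

## Working session

There is one attempt and no reset: what is moved stays moved. The work goes in short steps, Python scripts to look and compute and a tool call to move; the robot and the scene stay as the last step left them, time stands still between calls to the robot, and variables do not carry over. Pictures are saved under pics/ and viewed, at most 11 in all, crops included, and the job is handed in when it is done.

Besides the shell and the picture viewer there is one more tool, called after "Emit:" by a JSON object that holds its "method" and its "body", one argument or row to a line. jog_arm: Moves the arm, as the interface text tells. Its arguments: {"type":"object","properties":{"rows":{"type":"array","items":{"type":"array","items":{"type":"array","items":{"type":"number"}}}},"gripper":{"type":"number"}},"required":["rows"]}

```bash
mkdir -p pics
python3 - <<'E'
from station import robot
import cv2,numpy as np
s=robot.get_state();print(s['t'],s['eef_pos'],s['ee_rot'])
for n in ['top','scene']:
    cv2.imwrite(f'pics/{n}.png',robot.camera(n)[:,:,::-1])
    print(n,robot.camera_model(n))
E
```

```text
0.0 [ 0.23852338 -0.57683726  0.19358051] [-3.07938043e+00 -6.11099737e-01  6.56279422e-05]
top {'fov_y': 57.926550637200165, 'cx': 313.24482780273877, 'cy': 239.49876738579337, 'R': array([[-0.0221184 , -0.99975347, -0.00194431],
       [-0.99075044,  0.02217957, -0.13387168],
       [ 0.1338818 , -0.0010347 , -0.99099677]]), 't': array([-0.01018105,  0.56694794,  0.69110788])}
scene {'fov_y': 57.38343528064946, 'cx': 322.2240615298367, 'cy': 237.96885875445545, 'R': array([[ 0.61565339,  0.78801613,  0.00121938],
       [ 0.65746398, -0.51280263, -0.55206392],
       [-0.43440997,  0.34068173, -0.8338009 ]]), 't': array([-0.31940919, -0.33139108,  1.1341009 ])}
```

View pics/top.png

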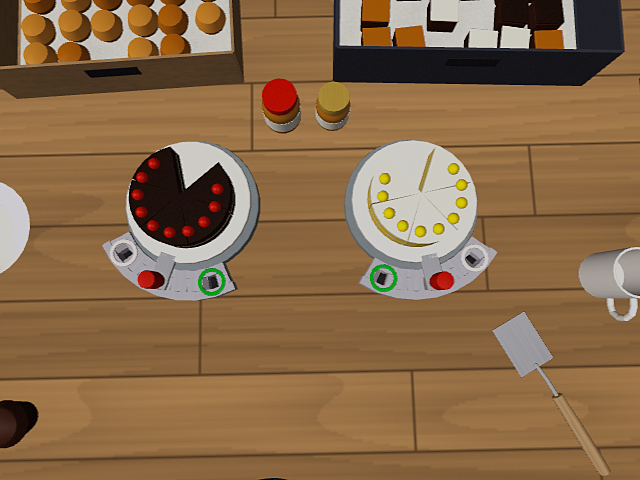

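View pics/scene.png

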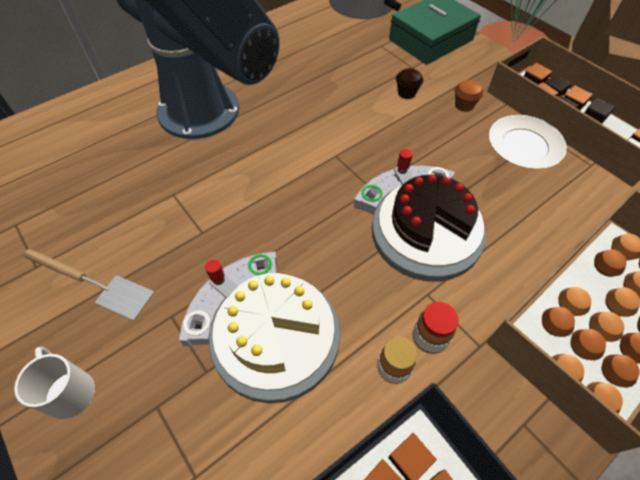

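The top view shows the chocolate knob's top near (147,279), the green ring near (212,282) and the white ring near (124,252). The scene view shows its knob near (405,155) and the ring near (372,193). Next I'll measure them by colour.

```bash
cat > h.py <<'E'
import numpy as np,cv2
def ray(m,u,v):
    f=240/np.tan(np.radians(m['fov_y']/2))
    R=np.array(m['R']);t=np.array(m['t'])
    return -R.T@t, R.T@np.array([(u-m['cx'])/f,(v-m['cy'])/f,1])
def atz(m,u,v,z):
    c,d=ray(m,u,v);return c+d*(z-c[2])/d[2]
def proj(m,X):
    f=240/np.tan(np.radians(m['fov_y']/2));p=np.array(m['R'])@X+m['t'];return f*p[0]/p[2]+m['cx'],f*p[1]/p[2]+m['cy']
E
python3 - <<'E'
from station import robot
from h import *
W={'top':(100,220,245,310),'scene':(345,140,460,215)}
for n in W:
    m=robot.camera_model(n);im=cv2.imread(f'pics/{n}.png');x0,y0,x1,y1=W[n]
    c=im[y0:y1,x0:x1].astype(int);b,g,r=c[...,0],c[...,1],c[...,2]
    G=(g>r+60)&(g>b+60);v,u=np.nonzero(G);e=cv2.fitEllipse(cv2.convexHull(np.stack([u,v],1).astype(np.int32)));u0,v0=e[0][0]+x0,e[0][1]+y0
    print(n,'ring',u0,v0,e[1],atz(m,u0,v0,.033))
    Rd=((r>g+80)&(r>b+80)).astype(np.uint8);k,l,st,ce=cv2.connectedComponentsWithStats(Rd)
    for i in range(1,k):
        if st[i][4]>20:
            u0,v0=ce[i]+[x0,y0];print(' red',st[i]+[x0,y0,0,0,0],u0,v0,atz(m,u0,v0,.088))
m=robot.camera_model('top')
# quadrant: white ring by eye
print('white',atz(m,124,252,.033))
im=cv2.imread('pics/top.png')[215:315,90:250];cv2.imwrite('pics/crop.png',cv2.resize(im,None,fx=5,fy=5,interpolation=2))
E
```

```text
top ring 211.0723876953125 281.51086044311523 (26.388307571411133, 27.622758865356445) [0.50021194 0.14960619 0.033     ]
 red [147 220  11  11  98] 152.1122448979592 225.0204081632653 [0.58850458 0.2302821  0.088     ]
 red [198 220  12   7  69] 203.57971014492753 222.68115942028984 [0.59042104 0.14930512 0.088     ]
 red [164 227  11  11  97] 168.97938144329896 231.90721649484536 [0.57693788 0.20347946 0.088     ]
 red [182 226  12  11  97] 187.3298969072165 230.60824742268042 [0.57835673 0.17468867 0.088     ]
 red [137 271  18  17 241] 145.7219917012448 278.91701244813277 [0.5040957  0.23783923 0.088     ]
scene ring 371.72172355651855 192.56714630126953 (15.634879112243652, 20.30693817138672) [0.50010107 0.14923845 0.033     ]
 red [400 148  13  11 104] 405.8076923076923 152.93269230769232 [0.494119  0.2439029 0.088    ]
 red [428 175   8   6  36] 431.9166666666667 177.27777777777777 [0.57602994 0.23820022 0.088     ]
 red [415 177   8   6  39] 418.5897435897436 179.66666666666666 [0.56392105 0.21227739 0.088     ]
 red [443 177   8   6  39] 446.1538461538462 179.56410256410257 [0.59806766 0.25652424 0.088     ]
 red [456 183   4   7  26] 457.61538461538464 186.0 [0.62394135 0.26211606 0.088     ]
 red [405 184   8   7  43] 408.5813953488372 186.90697674418604 [0.56519638 0.18292239 0.088     ]
 red [401 194   8   7  46] 404.5 197.34782608695653 [0.57950838 0.15786362 0.088     ]
 red [404 206   8   7  48] 407.25 209.0625 [0.60370981 0.14189642 0.088     ]
white [0.55312886 0.29712171 0.033     ]
```

View pics/crop.png

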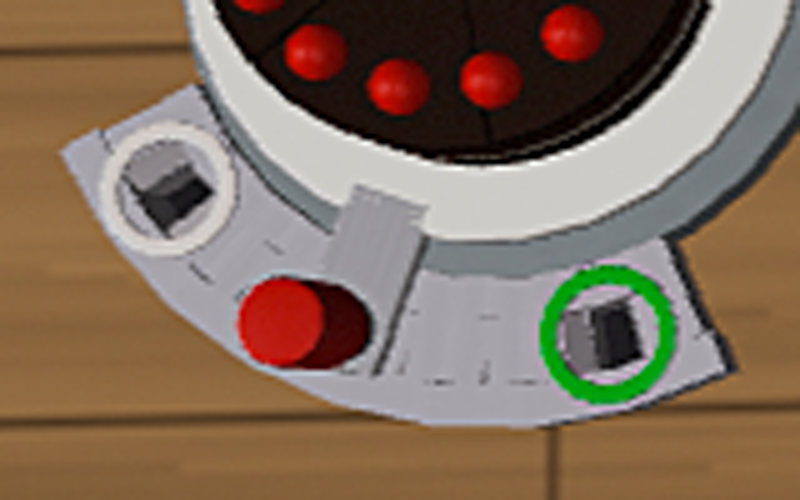

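The crop shows the knob top at (146.2,279.4), the white ring at (123.4,252.6) and the green ring at (211.1,281.5). The three agree on an axis near (0.635, 0.184) and a knob near (0.504, 0.2315). I'll go above it with the fingers closing along the tangent.

Emit:
{"method": "jog_arm", "body": {
  "rows": [
    [[554,-646,-15,-2.4],[554,-646,-15,-2.4],[554,-646,-15,-2.4],[554,-646,-15,-2.4],[554,-646,-15,-2.4],[554,-646,-15,-2.4],[554,-646,-15,-2.4],[554,-646,-15,-2.4]]
  ]
}}

```text
t: 1.1
eef_pos: [0.3948, -0.1007, 0.2034]
ee_rot: [1.831, 2.553, 0.0]
ft_force: [0.6, -1.2, 0.5]
grip_width: 0.0867
gripper_force: 0.0
```

```bash
cat >> h.py <<'E'
from scipy.spatial.transform import Rotation as Ro
def rel(s,p):
    """world target p (TCP) -> tool-axis shift mm"""
    return Ro.from_rotvec(s['ee_rot']).inv().apply(np.array(p)-s['eef_pos'])*1000
E
python3 - <<'E'
from station import robot
from h import *
s=robot.get_state();print(s['t'],s['eef_pos'],Ro.from_rotvec(s['ee_rot']).as_matrix().round(3).tolist(),s['joint_pos'])
print(rel(s,[.504,.2315,.21]))
m=robot.camera_model('top')
K=atz(m,146.2,279.4,.104);G=atz(m,211.1,281.5,.033);Wt=atz(m,123.4,252.6,.033);print(K,G,Wt)
d=(Wt-G)[:2];L=np.linalg.norm(d);n=np.array([d[1],-d[0]])/L
A=(Wt+G)[:2]/2+n*.14*np.cos(.6);print('chord',L,'A',A,'mid',A-.14*n,'tangent deg',np.degrees(np.arctan2(d[1],d[0])))
E
```

```text
1.1 [ 0.39484947 -0.10072751  0.20341005] [[-0.321, 0.947, 0.0], [0.947, 0.321, -0.0], [-0.0, 0.0, -1.0]] [-5.25767090e-01  2.19651423e-01  1.93530045e+00  1.53025105e-04
  9.86243066e-01 -8.52398554e-01]
[279.65702685 209.95498961  -6.57505273]
[0.50251584 0.23091466 0.104     ] [0.50022902 0.14956017 0.033     ] [0.5521323 0.2980982 0.033    ]
chord 0.15734514948777573 A [0.6352601  0.18571382] mid [0.50309636 0.23189547] tangent deg 70.73917834875313
```

Emit:
{"method": "jog_arm", "body": {
  "rows": [
    [[280,209,-6,-0.91],[280,209,-6,-0.91],[280,209,-6,-0.91],[280,209,-6,-0.91],[280,209,-6,-0.91],[280,209,-6,-0.91],[280,209,-6,-0.91],[280,209,-6,-0.91]]
  ]
}}

```text
t: 2.1
eef_pos: [0.5036, 0.2285, 0.2088]
ee_rot: [-0.53, -3.095, 0.002]
ft_force: [-0.0, 0.4, 0.7]
grip_width: 0.0871
gripper_force: 0.0
```

Run:
```python
from station import robot
from h import *
s=robot.get_state();m=robot.camera_model('wrist')
cv2.imwrite('pics/w1.png',robot.camera('wrist')[:,:,::-1])
print(s['eef_pos'],s['joint_pos'],Ro.from_rotvec(s['ee_rot']).as_matrix()[:,1],rel(s,[.503,.2313,.21]));print(m)
def pf(X):
    p=np.array(m['R'])@X+m['t'];f=240/np.tan(np.radians(m['fov_y']/2));r=np.hypot(p[0],p[1]);a=np.arctan2(r,p[2])
    return m['cx']+f*a*p[0]/r,m['cy']+f*a*p[1]/r
print('knobtop',pf(np.array([.503,.2313,.104])),'green',pf(np.array([.5002,.1496,.033])))
```

```text
[0.50363758 0.22847401 0.20879644] [ 2.24112134e-01  4.14422072e-01  1.59668469e+00 -5.58132920e-04
  1.13244595e+00 -1.00695629e+00] [ 0.3330054   0.94292377 -0.0014743 ] [ 1.54393164  2.45059761 -1.20503904]
{'fov_y': 65.70646984690485, 'cx': 320.9458310872787, 'cy': 240.01413206076086, 'R': array([[ 0.33334822,  0.94280147, -0.00208618],
       [ 0.90360043, -0.31885483,  0.28607318],
       [ 0.26904502, -0.09724706, -0.9582055 ]]), 't': array([-0.38121823, -0.42111742,  0.29168047])}
knobtop (np.float64(326.1962478029743), np.float64(227.09090277829966)) green (np.float64(249.95975607099695), np.float64(232.87067691603642))
```

View pics/w1.png

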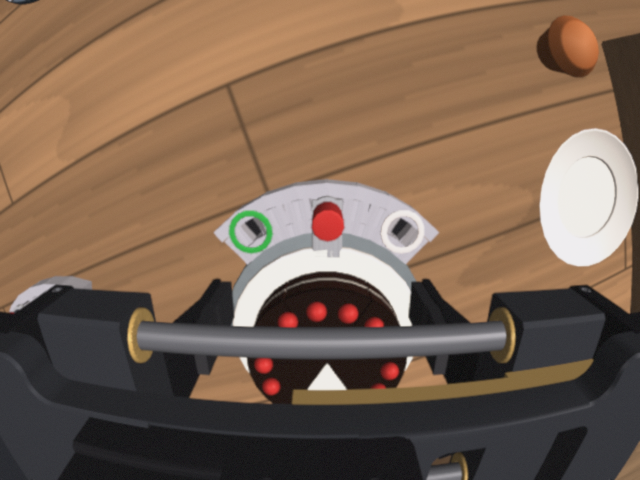

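Wrist view: knob top at (328,224) against a predicted (326,227), and the green ring at (251,232) where expected. I'll shift slightly, descend and grip.

Emit:
{"method": "jog_arm", "body": {
  "rows": [
    [[2,3,30,0],[2,3,75,0],[2,3,110,0],[2,3,126,0],[2,3,126,0],[2,3,126,0]]
  ]
}}

```text
t: 2.9
eef_pos: [0.5048, 0.2325, 0.0847]
ee_rot: [0.532, 3.094, 0.002]
ft_force: [-0.3, -0.3, 0.4]
grip_width: 0.0872
gripper_force: 0.0
```

Emit:
{"method": "jog_arm", "body": {
  "rows": [
    [[0,0,0,0],[0,0,0,0],[0,0,0,0],[0,0,0,0],[0,0,0,0],[0,0,0,0]]
  ],
  "gripper": 0
}}

```text
t: 3.65
eef_pos: [0.5036, 0.2325, 0.0833]
ee_rot: [-0.531, -3.096, 0.0]
ft_force: [-0.6, 0.2, -0.3]
grip_width: 0.0348
gripper_force: 0.0
```

Emit:
{"method": "jog_arm", "body": {
  "rows": [
    [[0,0,0,0],[0,0,0,0],[0,0,0,0],[0,0,0,0]]
  ]
}}

```text
t: 4.15
eef_pos: [0.5036, 0.2325, 0.0833]
ee_rot: [-0.531, -3.096, 0.0]
ft_force: [-0.3, -0.1, 0.3]
grip_width: 0.0018
gripper_force: 0.0
```

Run:
```python
from station import robot
from h import *
s=robot.get_state();print(s['eef_pos'],s['ft_force'],s['gripper_force'],s['grip_width'])
R=Ro.from_rotvec(s['ee_rot']).as_matrix();print(R.round(3))
A=np.array([.6353,.1857]);K=s['eef_pos'][:2];G=np.array([.5002,.1496])
print(np.linalg.norm(K-A))
# axis from G (camera) and K (gripped): both at 140 mm
d=G-K;L=np.linalg.norm(d);n=np.array([-d[1],d[0]])/L;n*=np.sign(n@(A-K));A2=(K+G)/2+n*np.sqrt(.14**2-L*L/4);print(A2,L,2*np.arcsin(L/.28))
# arc in tool axes
r=K-A;r=r/np.linalg.norm(r)*.14
for a in np.arange(.1,.61,.1):
    c,s_=np.cos(a),np.sin(a);w=np.array([[c,-s_],[s_,c]])@r-r
    print((R.T@np.array([*w,0])*1000).round(1),-a)
print('hole from K',R.T@np.array([*(G-K),0])*1000)
```

```text
[0.50363371 0.23253455 0.08334238] [-0.26740766 -0.13585957  0.28141929] 0.0 0.001840493114833887
[[-0.943  0.333 -0.   ]
 [ 0.333  0.943  0.   ]
 [ 0.    -0.    -1.   ]]
0.13974794126030465
[0.63550924 0.1855362 ] 0.08300560460220818 0.601943861543932
[ -0.7 -14.    0. ] -0.1
[ -2.7 -27.8   0. ] -0.2
[ -6.2 -41.4   0. ] -0.30000000000000004
[-10.9 -54.5   0. ] -0.4
[-17.  -67.2  -0. ] -0.5
[-24.3 -79.1  -0. ] -0.6
hole from K [-2.44072445e+01 -7.93361003e+01 -2.86585702e-04]
```

The fingers closed without gripping anything, so I'll look again.

Run:
```python
from station import robot
from h import *
a=robot.camera('top')[190:310,70:270,::-1];b=robot.camera('scene')[100:240,320:480,::-1];w=robot.camera('wrist')[:,:,::-1]
cv2.imwrite('pics/c1.png',np.hstack([cv2.resize(a,(500,300),interpolation=2),cv2.resize(b,(300,300),interpolation=2)]))
cv2.imwrite('pics/w2.png',w)
```

```text
(no output)
```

View pics/c1.png

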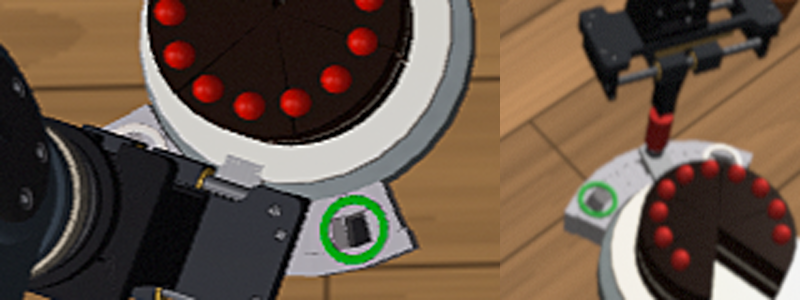

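View pics/w2.png

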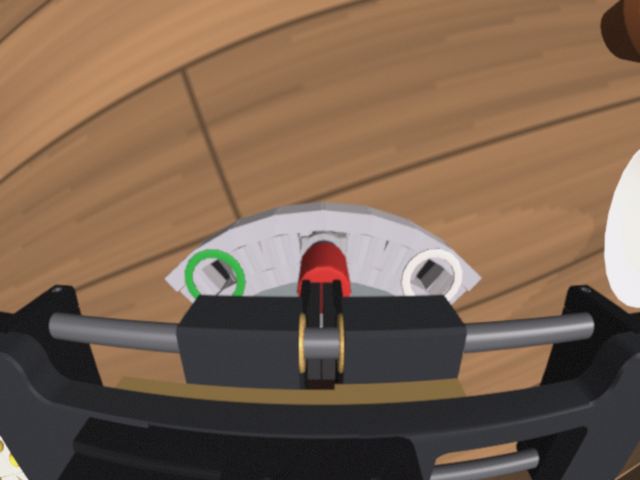

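Seen from both sides, the closed fingers look to be above the knob's top. I'll check by projecting the fingertip and the assumed knob.

```bash
cat >> h.py <<'E'
def pf(m,X):
    p=np.array(m['R'])@X+m['t'];f=240/np.tan(np.radians(m['fov_y']/2));r=np.hypot(p[0],p[1]);a=np.arctan2(r,p[2])
    return np.round([m['cx']+f*a*p[0]/r,m['cy']+f*a*p[1]/r],1)
E
python3 - <<'E'
from station import robot
from h import *
m=robot.camera_model('wrist');s=robot.get_state();e=s['eef_pos'];print(s['t'],s['ft_force'],s['torque'],s['grip_width'],'cam',-np.array(m['R']).T@m['t'])
print('tip',pf(m,e-[0,0,.008]),'tcp',pf(m,e),'grasp',pf(m,e+[0,0,.011]))
for z in (.058,.062,.088,.104): print(z,pf(m,np.array([.5025,.2315,z])))
print('green',pf(m,np.array([.5002,.1496,.033])))
sc=robot.camera_model('scene');tp=robot.camera_model('top')
print('scene tip',proj(sc,e-[0,0,.008]),'knob top/bot',proj(sc,np.array([.5025,.2315,.104])),proj(sc,np.array([.5025,.2315,.062])))
a=cv2.imread('pics/scene.png')[130:210,350:450];b=cv2.imread('pics/w2.png')[200:400,220:420]
cv2.imwrite('pics/c2.png',np.hstack([cv2.resize(a,(400,320),interpolation=2),cv2.resize(b,(320,320),interpolation=2)]))
E
```

```text
4.3 [ 0.27289302 -0.36826355 -0.32381289] [ 0.06586955 -0.20949504  0.02916515] 0.00015107012075901287 cam [0.42879884 0.25739471 0.27363572]
tip [323.8 272.4] tcp [323.9 277.7] grasp [324.1 285.7]
0.058 [321.4 260.8]
0.062 [321.5 263.1]
0.088 [321.5 279.7]
0.104 [321.5 292.1]
green [213.6 281.1]
scene tip (np.float64(404.1226846566899), np.float64(162.14273251065583)) knob top/bot (np.float64(405.54098255322765), np.float64(152.41351128901704)) (np.float64(402.423015715284), np.float64(166.37340520130778))
```

View pics/c2.png

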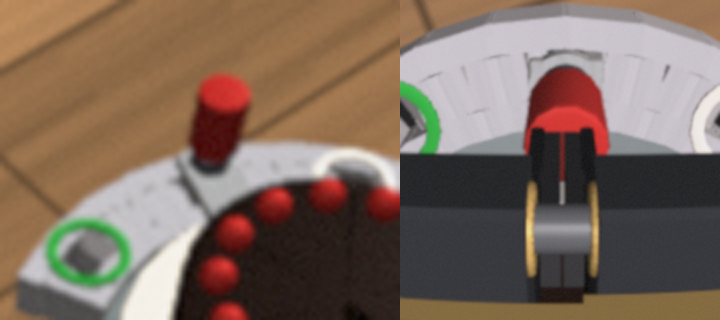

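The knob is where I predicted (wrist crop: top disc front edge at row 269), yet the closed fingers come out of its top disc. They show as passing into the knob with no contact force. I'll open, go a little deeper and close again while watching the force.

Emit:
{"method": "jog_arm", "body": {
  "rows": [
    [[0,0,0,0],[0,0,0,0],[0,0,0,0],[0,0,0,0],[0,0,0,0],[0,0,0,0],[0,0,0,0],[0,0,0,0]]
  ],
  "gripper": 60
}}

```text
t: 5.3
eef_pos: [0.5037, 0.2325, 0.0834]
ee_rot: [0.531, 3.096, 0.0]
ft_force: [0.1, 0.0, 1.0]
grip_width: 0.0595
gripper_force: 0.0
```

Run:
```python
from station import robot
from h import *
s=robot.get_state();print(s['t'],s['grip_width'],s['ft_force'])
w=robot.camera('wrist')[180:400,180:480,::-1];a=robot.camera('scene')[110:210,350:450,::-1]
cv2.imwrite('pics/c3.png',np.hstack([cv2.resize(w,(460,340),interpolation=2),cv2.resize(a,(340,340),interpolation=2)]))
```

```text
5.3 0.05945519171412854 [0.1119938  0.04166798 0.96264864]
```

View pics/c3.png

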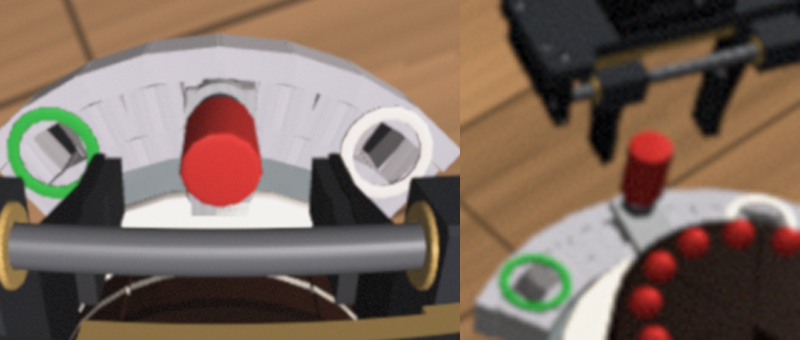

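The picture shows the fingertips higher than stated. In the wrist view the gap between them spans 124 px for 59.5 mm, which puts the tips at z≈0.107. In the scene view they sit at about (407,152), where I expected (404,162). So they closed just above the knob's top, and the knob, at wrist (325,290), is untouched. I'll go 27 mm lower and grip.

Emit:
{"method": "jog_arm", "body": {
  "rows": [
    [[0,1,7,0],[0,1,14,0],[0,1,21,0],[0,1,27,0],[0,1,27,0]]
  ]
}}

```text
t: 6.02
eef_pos: [0.5035, 0.2333, 0.0556]
ee_rot: [-0.531, -3.095, 0.001]
ft_force: [0.2, -0.6, -0.9]
grip_width: 0.0602
gripper_force: 0.0
```

Emit:
{"method": "jog_arm", "body": {
  "rows": [
    [[0,0,0,0],[0,0,0,0],[0,0,0,0],[0,0,0,0],[0,0,0,0],[0,0,0,0]]
  ],
  "gripper": 0
}}

```text
t: 6.78
eef_pos: [0.5041, 0.2335, 0.0565]
ee_rot: [0.531, 3.096, 0.0]
ft_force: [0.2, 1.1, 2.2]
grip_width: 0.0269
gripper_force: 30.0
```

Gripped at 27 mm with 30 N. Now I'll lift 25 mm.

Emit:
{"method": "jog_arm", "body": {
  "rows": [
    [[0,0,-6,0],[0,0,-12,0],[0,0,-18,0],[0,0,-25,0],[0,0,-25,0],[0,0,-25,0]]
  ]
}}

```text
t: 7.52
eef_pos: [0.504, 0.2335, 0.0813]
ee_rot: [0.531, 3.096, 0.0]
ft_force: [2.8, -0.3, -8.6]
grip_width: 0.0271
gripper_force: 30.0
```

Run:
```python
from station import robot
from h import *
s=robot.get_state();print(s['t'],s['eef_pos'],s['grip_width'],s['ft_force'])
w=robot.camera('wrist')[180:400,180:480,::-1];a=robot.camera('scene')[110:210,350:450,::-1]
cv2.imwrite('pics/c4.png',np.hstack([cv2.resize(w,(460,340),interpolation=2),cv2.resize(a,(340,340),interpolation=2)]))
```

```text
7.525 [0.50395607 0.23345079 0.08126214] 0.02708510811985943 [ 2.80422983 -0.2690858  -8.57153564]
```

View pics/c4.png

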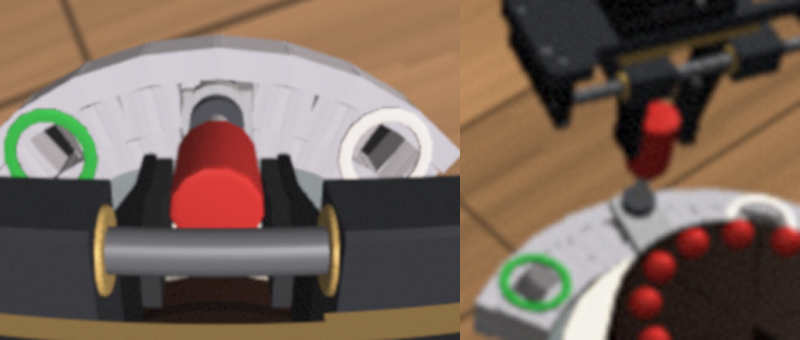

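The knob is fully lifted: the grey pin housing shows below it, and the pull is 8.6 N, which fits 25 mm of lift. Now I'll swing along the arc.

Emit:
{"method": "jog_arm", "body": {
  "rows": [
    [[-0.7,-14,0,-0.1],[-2.7,-27.8,0,-0.2],[-6.2,-41.4,0,-0.3],[-10.9,-54.5,0,-0.4],[-17,-67.2,0,-0.5],[-24.4,-79.5,0,-0.6],[-24.4,-79.5,0,-0.6],[-24.4,-79.5,0,-0.6]]
  ]
}}

```text
t: 8.62
eef_pos: [0.5012, 0.1511, 0.0815]
ee_rot: [-0.405, 3.114, 0.001]
ft_force: [3.9, 1.3, -8.4]
grip_width: 0.0274
gripper_force: 30.0
```

Run:
```python
from station import robot
from h import *
s=robot.get_state();print(s['t'],s['eef_pos'],s['grip_width'],s['ft_force'],rel(s,[.5002,.1496,s['eef_pos'][2]]))
w=robot.camera('wrist')[180:400,180:480,::-1];a=robot.camera('scene')[110:210,350:450,::-1]
cv2.imwrite('pics/c5.png',np.hstack([cv2.resize(w,(460,340),interpolation=2),cv2.resize(a,(340,340),interpolation=2)]))
```

```text
8.625 [0.50124077 0.15106652 0.08150186] 0.027408986463603024 [ 3.90318024  1.29169192 -8.3740102 ] [ 1.38123925 -1.15154254 -0.00275893]
```

View pics/c5.png

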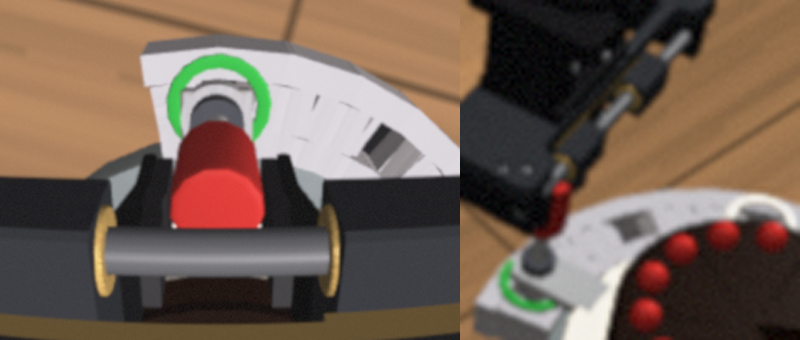

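The ring is centred under the knob: ring at crop (218,105), knob column 218. I'll let go here.

Emit:
{"method": "jog_arm", "body": {
  "rows": [
    [[0,0,0,0],[0,0,0,0],[0,0,0,0],[0,0,0,0],[0,0,0,0],[0,0,0,0],[0,0,0,0],[0,0,0,0]]
  ],
  "gripper": 65
}}

```text
t: 9.72
eef_pos: [0.5005, 0.1504, 0.0813]
ee_rot: [0.408, -3.115, -0.0]
ft_force: [0.1, 0.3, 0.0]
grip_width: 0.065
gripper_force: 0.0
```

Emit:
{"method": "jog_arm", "body": {
  "rows": [
    [[0,0,-20,0],[0,0,-50,0],[0,0,-80,0],[0,0,-100,0],[0,0,-100,0]]
  ]
}}

```text
t: 10.35
eef_pos: [0.5017, 0.1505, 0.1828]
ee_rot: [-0.407, 3.111, -0.0]
ft_force: [0.4, -0.4, -0.7]
grip_width: 0.0649
gripper_force: 0.0
```

Run:
```python
from station import robot
from h import *
s=robot.get_state();m=robot.camera_model('wrist');sc=robot.camera_model('scene');print(s['t'],s['eef_pos'],s['grip_width'],s['ft_force'])
w=robot.camera('wrist')[140:340,180:480,::-1];a=robot.camera('scene')[130:230,330:430,::-1]
cv2.imwrite('pics/c6.png',np.hstack([cv2.resize(w,(460,340),interpolation=2),cv2.resize(a,(340,340),interpolation=2)]))
for z in (.104,.122,.062):
  X=np.array([.5005,.1500,z]);p=proj(sc,X);q=pf(m,X);print(z,'scene crop',(p[0]-330)*3.4+460,(p[1]-130)*3.4,'wrist crop',(q[0]-180)*460/300,(q[1]-140)*1.7)
```

```text
10.35 [0.50167847 0.15051714 0.18278245] 0.0649495866692841 [ 0.44693117 -0.36791869 -0.67554865]
0.104 scene crop 614.7227985151052 135.82477235099347 wrist crop 218.96 164.73000000000002
0.122 scene crop 617.900030231149 114.70960787790311 wrist crop 219.1133333333333 176.97
0.062 scene crop 607.7141164386434 182.40289066600485 wrist crop 218.6533333333334 141.26999999999998
```

View pics/c6.png

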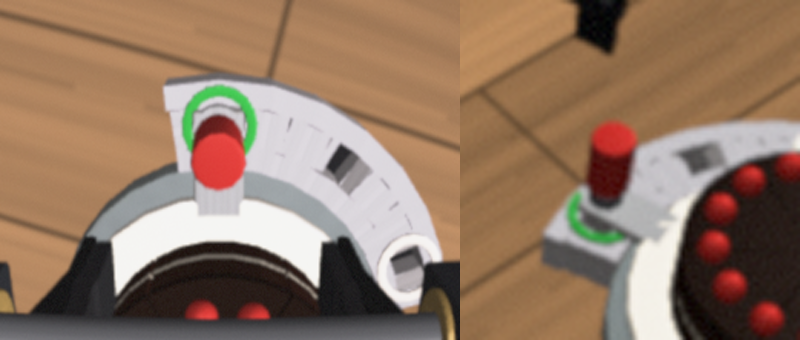

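The knob's top sits at scene crop (613,138). Pin-down predicts row 136 and a pin left 18 mm up predicts row 115, so the pin is home in the green-ringed hole. Handing in.

```bash
python3 -c "
from station import robot
print(robot.sign_off())"
```

```text
the job is handed in; nothing more can be done
None
```

The chocolate cake's stand is turned to its next position, with the last picture showing the pin fully down in the green-ringed hole; the lemon stand was not touched, and the job was handed in at about 10.5 s.

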